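# Measure a blind bore with a depth rod and set the length stop to it

### The job

Take the longer of the two steel rods out of the wooden rest and slide it gently, without dropping or forcing it, down the bore of the aluminium block until it stands on the bottom; let go and leave it there. Read how much of the rod still sticks out above the top of the block, then slide the stop on the rail so that the gap between the block's flat side and the stop's face equals that exposed length to within 5 mm. Leave the short rod standing in its rest and do not disturb the multimeter or the tape roll.

Things in the scene. Friction and masses are not known exactly. Their poses are not given: they have to be found in the camera images.
- fixture: Fixed measuring fixture; origin on the table under its dark steel base plate (80 x 310 x 10 mm, long along y), z up. At the +y end an aluminium block 70 x 70 mm, 105 mm high, top 115 mm above the table, flat side facing -y at y = +85 mm. From there a rail 26 mm wide runs to -y and carries the stop; white marks beside it every 10 mm, longer every 50 mm, start at the block.
- bore_mouth (a point): Centre of the bore's mouth, in the top face of the block (fixture x = 0, y = +120 mm, z = 115 mm). The bore is vertical, blind, 19 mm in diameter with a 3 mm chamfer at the mouth; its depth differs every time, between 50 and 90 mm, and is not known beforehand.
- long_rod: Long depth rod: round steel, 16 mm diameter, 170 mm long, about 0.25 kg, dark ring marks every 10 mm from its top. Origin at the centre of its chamfered foot, z toward its top. Starts upright, 40 mm deep in one of the two holes of the rest (which one varies). On the bottom of the bore it shows 80 to 120 mm above the block.
- rod_top (a point): Centre of the long rod's flat top, 170 mm from its foot.
- short_rod: The short rod: the same but 120 mm long; it starts in the other hole of the rest and stays there. Origin at the centre of its foot, z up.
- rod_rest: Fixed wooden rest 50 x 170 x 55 mm with two upright 18 mm holes, 40 mm deep, at y = -45 and +45 mm of its own frame. Origin on the table under its centre, z up.
- stop (a joint): Position of the stop along the rail in m: exactly the gap between the block's flat side (fixture y = +85 mm) and the stop's measuring face, growing as the stop moves away from the block (fixture -y). 0 to 0.17; starts at 0.145 to 0.165. It slides with about 3 N of friction and stays where it is left.
- stop_face (a point): Centre of the stop's measuring face, which looks to fixture +y, toward the block; 35 mm above the table.
- stop_grip (a point): Centre of the stop's upright handle, the place to grip: black block 30 mm (fixture x) by 24 mm (fixture y), its sides from 48 to 81 mm above the table; this point is 69.5 mm above the table and 17 mm behind the measuring face (fixture -y).
- stop_check (a point): Imaginary checking point moving with the stop, 120 mm on the block's side of its face (fixture +y), 30 mm above the table. Axes: the fixture's turned 45 degrees about x, so its z points up and toward fixture -y. The long rod's foot, in the bore, has z = (exposed length - gap) / 1.414 in this frame: 0 when they are equal.
- multimeter: Bystander: yellow and black multimeter 150 x 78 x 46 mm, lying on the table. Origin at the centre of its underside.
- tape_roll: Bystander: dark roll of tape 55 mm across, 19 mm high, lying flat. Origin at the centre of its underside.
Mind the look-alikes: they are no part of the job. Leave any yellow look-alike of the long_rod alone.

How it is judged:
By the outcome, as a careful person would: the job done as asked, in the order asked, and still so for the second after the job is handed in, with the robot touching nothing.
It also fails if it takes over 64 s, if anything falls off the work surface, if the arm or the gripper's body presses on something with over 40 N, if the wrist force passes 120 N, or if a joint passes its speed limit or range.

### The arm

A 7-joint arm with a two-finger parallel gripper is mounted at the origin on a cart in front of the work surface, level with it; the furniture and walls round the work are solid. World frame = base frame: x ahead of the robot, y to its left, z up, the work surface at z = 0. Lengths are in m, angles in rad, forces in N, time in s.
With the tool pointing down it reaches from about 0.4 to 0.85 m from the base axis. Payload 10.4 kg.
Tool frame: the origin (TCP) lies midway between the tips of the shut fingers; the grasp point (between the pads) lies 19 mm behind it (manip.tcp_to_grasp is the distance from the TCP to the grasp point, in m); z points along the fingers, y is the line along which they close (so a half turn about z gives the same grasp; the last joint's range is limited). The gripper opens to 85 mm and grips with 20 to 120 N. Pads are 22 mm wide; open, the fingers measure 114 mm over their backs; the gripper's body (76 mm by 85 mm) begins 54 mm behind the grasp point. The pads swing forward as they close: fully open they stand 13 mm farther back than shut.
Start: joints at [1.084, 0.332, -0.065, 1.46, 0.022, 1.35, -0.088], TCP at [0.28, -0.559, 0.204] pointing down, gripper open.
Joint ranges: [-2.6, 2.6], [-0.5, 2.12], [-1.47, 1.34], [0.16, 2.42], [-1.27, 4.41], [0.06, 2.06], [-2.6, 2.6]. Speed limits (rad/s): [2.22, 2.22, 2.79, 2.79, 3.14, 3.14, 3.14].

### API

Orientations are given as a unit quaternion [x, y, z, w].
In Python, from workcell import manip gives the robot as it stands.
- The arm moves only by the shell command python3 -m jog 'ROWS' [FORCE]. ROWS is a JSON object of lists of equal length, an entry for each row: "offset": the shift along the world's x, y, z in m, a list of three; "yaw": the turn about the world's z in degrees; "jaw": the closure, from 0 (fully open) to 1 (shut). A call has 1 to 20 rows; each row shifts and turns the commanded pose from where the row before left it; what a row does not reach is not made up. A row lasts 1/12 s, in which the tool goes at most 41.7 mm and 7.16 degrees, less where a joint would pass 70% of its speed; a pose out of reach is approached as far as the arm can. A call is refused whole if a number of a shift passes 0.0417 or a number of a turn 7.16, either way. A call with a gripper value outside its range is refused whole. The fingers move at their own pace and stop on an object; FORCE is the grip in N (left out, the last holds). Time passes only in rows, so rows that do not move let the fingers close. It gives the time, the measured TCP pose, the force, the opening and the grip force at its end, in the units of the state.
- manip.get_obs(): the state, without advancing time (a new reading comes with each control period).
- manip.camera(name): name is "side" or "top" or "wrist"; returns a dict with "frame" (480x640x3 uint8, red, green, blue), "camera_matrix" (3x3 intrinsics, pixels), "eye" and "attitude" of the camera in the world; the wrist camera has in their place "hand_eye" (4x4, takes a point from camera to tool coordinates, whose origin is the TCP and whose axes are the flange's). Camera axes: x right, y up, looking along -z (the intrinsics and any distortion apply to the point x, -y, -z); pixel columns grow to the right and rows downward; lengths in m; the calibration is good to about 2 mm. A picture is of the moment at which its call begins: read the wrist's pose just before it. There is no depth.
- manip.hand_in(): hands the job in; it is judged then, once.
Trained networks look in a picture, given as the dict that the camera call returned (one of the last four; its "shot" number tells which), for a name from the list of things; names that differ only in an ending like _2 or _b are one class to them, and where a whole thing is asked for, a point or a joint stands for the part that bears it (a point fixed in the world has none). Each returns a list of dicts, best first, with "score" (0 to 1); they miss things now and then, are a little off and sometimes report something else, mostly with a low value. They report only what shows in the picture. A call takes as long as a camera call. They do not tell look-alikes from the thing itself.
- manip.masks_of(picture, name): "region" (480x640 bool, what is visible of it).
- manip.tip_of(picture, name): "at" ([x, y, z] in m, in world coordinates, good to about 4 mm: a listed point, or the origin of a listed thing).
The state is a dict: "clock": time; "joint_pos": joint angles; "joint_velocities": joint speeds; "tau": joint torques, N m; "position": TCP position; "ee_rot": TCP orientation; "ft_force": force on the tool from outside, world axes, zero at the start; "torque": the same for the moment, N m; "grip_width": opening from 0.0 (shut) to 1.0 (fully open); "grasp_force": force on a finger pad.
Only numpy, scipy, OpenCV 4.12 (cv2) and the standard library are available. Lean on these libraries where they do the work, as an engineer would, in place of code of your own. Each camera call takes 0.05 s, during which the arm holds its last target. There are 200 camera calls.

## Working session

There is one attempt and no reset: what is moved stays moved. The work goes in short steps, Python scripts to look and compute and a shell command to move; the robot and the scene stay as the last step left them, time stands still between calls to the robot, and variables do not carry over. Pictures are saved under pics/ and viewed, at most 10 in all, crops included, and the job is handed in when it is done.

```bash
mkdir -p pics; ls; cat > h.py <<'E'
import numpy as np, cv2
from workcell import manip
def save(p,n): cv2.imwrite(f'pics/{n}.png',p['frame'][:,:,::-1])
E
python3 - <<'E'
from h import *
o=manip.get_obs(); print(o)
ps={c:manip.camera(c) for c in('side','top')}
for c,p in ps.items():
    save(p,c+'0'); print(c,{k:v for k,v in p.items() if k!='frame'})
    for n in ['fixture','bore_mouth','long_rod','rod_top','short_rod','rod_rest','stop_face','stop_grip','multimeter','tape_roll']:
        print(n,[(np.round(d['at'],4).tolist(),round(d['score'],2)) for d in manip.tip_of(p,n)])
a=np.hstack([ps['side']['frame'],ps['top']['frame']])
E
```

```text
pics
{'clock': 0.0, 'joint_pos': array([ 1.08442672,  0.33289728, -0.06469261,  1.46096581,  0.02161058,
        1.34990242, -0.08850447]), 'joint_velocities': array([ 6.99953884e-04,  6.47092565e-04,  3.84936786e-04,  1.68117786e-06,
       -1.50465203e-03, -1.51553258e-04, -4.99018584e-04]), 'tau': array([-3.84793311e-04, -6.25446010e+01,  4.92437545e-02, -3.91610920e+01,
        1.63392123e-02,  9.93128924e-03,  1.70699184e-05]), 'position': array([ 0.27937045, -0.55860728,  0.20328839]), 'ee_rot': array([ 9.73233285e-01,  2.29818248e-01, -2.09273959e-04, -7.08228847e-04]), 'ft_force': array([ 0.07019402,  0.2947061 , -0.28853419]), 'torque': array([ 0.03468909,  0.03509413, -0.0122313 ]), 'grasp_force': 0.0, 'grip_width': 0.997913761372999}
side {'camera_matrix': array([[546.06723611,   0.        , 316.64423898],
       [  0.        , 546.06723611, 236.86961298],
       [  0.        ,   0.        ,   1.        ]]), 'eye': array([ 0.1229245 , -0.46248497,  0.58653722]), 'attitude': array([ 0.49610092, -0.11302802, -0.17972983,  0.84190601]), 'shot': 1}
fixture [([0.438, 0.1746, 0.
[... 767 characters left out ...]
4332809, -0.04371658, -0.69954543,  0.71193239]), 'shot': 2}
fixture []
bore_mouth [([0.4241, 0.2955, 0.1127], 0.73)]
long_rod [([0.5925, 0.3367, 0.002], 0.77), ([0.6084, 0.2641, -0.0003], 0.61), ([0.5908, 0.1849, 0.0165], 0.53)]
rod_top [([0.5986, 0.186, 0.1819], 0.76), ([0.6129, 0.2699, 0.1709], 0.7), ([0.5907, 0.3365, 0.1695], 0.52)]
short_rod [([0.59, 0.0969, 0.014], 0.43)]
rod_rest [([0.5918, 0.144, -0.0036], 0.95), ([0.4497, 0.0883, 0.068], 0.28)]
stop_face [([0.4461, 0.1028, 0.029], 0.67)]
stop_grip [([0.449, 0.0855, 0.0676], 0.97)]
multimeter [([0.5846, 0.444, -0.0], 0.61), ([0.5923, 0.1883, 0.0122], 0.52)]
tape_roll [([0.3005, 0.3021, -0.002], 0.83), ([0.447, 0.0896, 0.0674], 0.49)]
```

View pics/side0.png

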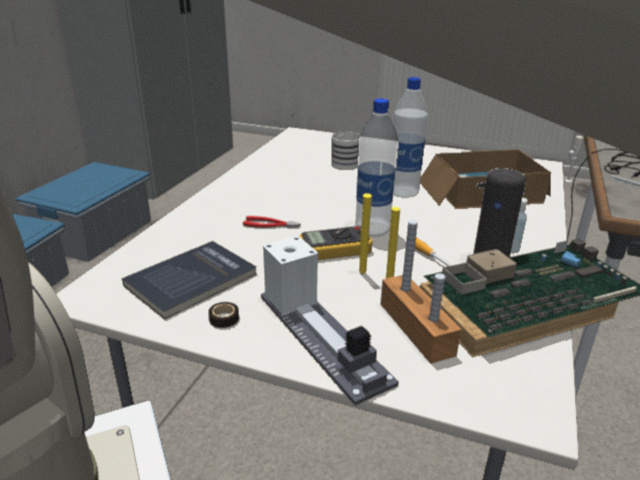

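View pics/top0.png

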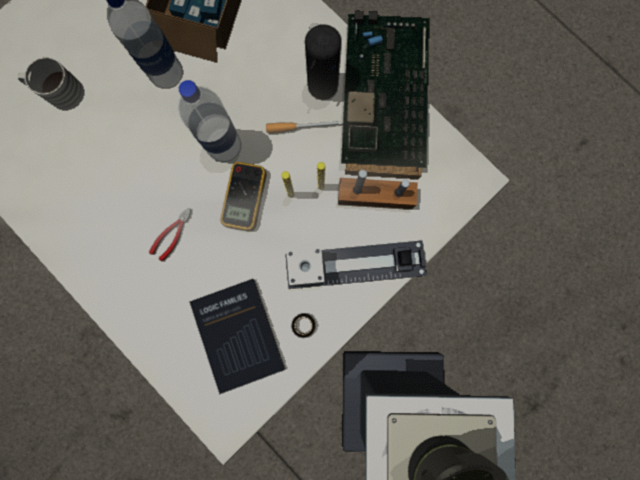

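Picture 1 (side): the steel rods stand in the wooden rest at about (409,255) and (437,296). Two yellow posts are at (366,235) and (393,243), the block's bore is at (290,248) and the stop handle at (357,340).
Picture 2 (top): the rest's rod tops are at (361,175) and (405,187), the yellow posts at (287,178) and (321,168), the bore at (305,267) and the handle at (404,257).

Candidates for the long rod are the yellow posts (366,235) and (393,243), the steel rod at (409,255) and the shorter steel rod at (437,296). The one at (409,255) fits: it is steel, in the rest, and the taller of the two. I'll confirm this with a crop.

```bash
cat >> h.py <<'E'
from scipy.spatial.transform import Rotation as R
def on_plane(p,u,v,z):
    K=p['camera_matrix']; d=np.array([(u-K[0,2])/K[0,0],-(v-K[1,2])/K[1,1],-1.])
    d=R.from_quat(p['attitude']).apply(d); e=p['eye']; return e+d*(z-e[2])/d[2]
def proj(p,X):
    K=p['camera_matrix']; c=R.from_quat(p['attitude']).inv().apply(np.asarray(X)-p['eye'])
    return np.array([K[0,0]*c[0]/-c[2]+K[0,2], K[1,1]*-c[1]/-c[2]+K[1,2]])
E
python3 - <<'E'
from h import *
s=cv2.imread('pics/side0.png');t=cv2.imread('pics/top0.png')
def c(im,x,y,w,h): return cv2.resize(im[y:y+h,x:x+w],(400,300),interpolation=cv2.INTER_CUBIC)
# side rods 350..470 x 190..?; scales 3.333, 5, 5, 5
m=np.vstack([np.hstack([c(s,350,205,120,90),c(t,340,160,80,60)]),np.hstack([c(s,250,225,80,60),c(t,275,240,80,60)])])
cv2.imwrite('pics/crop0.png',m)
S=manip.camera('side');T=manip.camera('top')
for z,X in((.115,(.4225,.295)),(.185,(.592,.187)),(.135,(.592,.098)),(.081,(.4470,.0870))): print(X,proj(S,[*X,z]).round(1),proj(T,[*X,z]).round(1))
E
```

```text
(0.4225, 0.295) [289.2 248.7] [304.7 265.1]
(0.592, 0.187) [411.  221.1] [362.4 174. ]
(0.592, 0.098) [440.  274.6] [404.6 181.5]
(0.447, 0.087) [358.2 330.8] [405.5 256.3]
```

View pics/crop0.png

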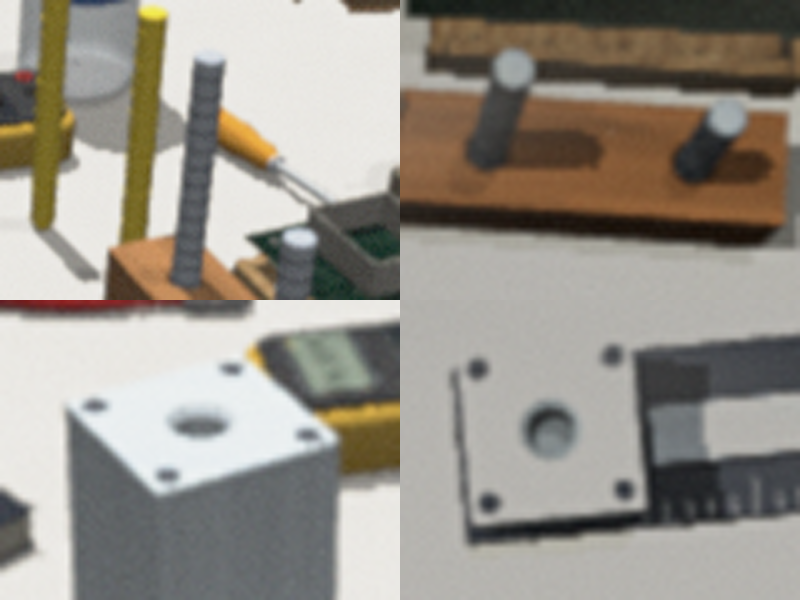

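Crop: the rod at side (413,222) / top (363,174) is the tall steel rod in the rest. Its neighbour at (405,184) is clearly shorter, and the yellow posts stand on the table. The bore is at side (290,249.5) / top (305,266).

```bash
python3 - <<'E'
from h import *
from scipy.optimize import least_squares
S=manip.camera('side');T=manip.camera('top')
for n,z,a,b in(('bore',.115,(289.6,249.2),(304.6,265.6)),('long',.185,(412.3,222.0),(362.6,173.2)),('short',.135,(439.6,276),(405,183.2)),):
    print(n,on_plane(S,*a,z).round(4),on_plane(T,*b,z).round(4))
    r=least_squares(lambda X:np.r_[proj(S,X)-a,proj(T,X)-b],[.5,.2,.1]);print(r.x.round(4),r.cost)
E
```

```text
bore [0.4225 0.293  0.115 ] [0.4215 0.2951 0.115 ]
[0.4225 0.2948 0.114 ] 0.18654771958350075
long [0.5922 0.1836 0.185 ] [0.5936 0.1866 0.185 ]
[0.5942 0.1864 0.1832] 0.0016175475711749238
short [0.5891 0.095  0.135 ] [0.5886 0.0972 0.135 ]
[0.5897 0.0966 0.1338] 0.1670385096161871
```

```bash
python3 -m jog '{"offset":[[0,0.02,0.03],[0.01,0.0417,0.0417],[0.02,0.0417,0.04],[0.0217,0.0417,0],[0.0217,0.0417,0],[0.0217,0.0417,0],[0.0217,0.0417,0],[0.0217,0.0417,0],[0.0217,0.0417,0],[0.0217,0.0417,0],[0.0217,0.0417,0],[0.0217,0.0417,0]],"yaw":[0,0,7,7,7,7,7,7,7,7,7,0],"jaw":[0,0,0,0,0,0,0,0,0,0,0,0]}' 40; python3 -c "
from h import *;o=manip.get_obs();print(o['joint_pos'].round(2))"
```

```text
clock: 2.3
position: [0.4738, -0.1469, 0.2909]
ee_rot: [0.707, 0.707, 0.0, 0.001]
ft_force: [0.2, -0.7, 0.5]
grip_width: 1.002
grasp_force: 0.0
[ 0.68  0.04 -0.48  1.63  0.02  1.48  0.2 ]
```

```bash
python3 -m jog '{"offset":[[0.0132,0.037,0],[0.0132,0.037,0],[0.0132,0.037,0],[0.0132,0.037,0],[0.0132,0.037,0],[0.0132,0.037,0],[0.0132,0.037,0],[0.0132,0.037,0],[0.0132,0.037,0],[0,0,0],[0,0,0]],"yaw":[0,0,0,0,0,0,0,0,0,0,0],"jaw":[0,0,0,0,0,0,0,0,0,0,0]}'; cat >>h.py <<'E'
def wrist():
    o=manip.get_obs(); p=manip.camera('wrist'); H=np.array(p['hand_eye']); r=R.from_quat(o['ee_rot'])
    p['eye']=o['position']+r.apply(H[:3,3]); p['attitude']=(r*R.from_matrix(H[:3,:3])).as_quat(); return p
E
python3 - <<'E'
from h import *
p=wrist(); save(p,'w1'); print(p['camera_matrix'],p['hand_eye'],p['eye'],p.keys())
for X in ([.5935,.186,.185],[.589,.097,.135],[.4225,.2945,.115]): print(proj(p,X).round(1))
E
```

```text
clock: 3.22
position: [0.5916, 0.1872, 0.2896]
ee_rot: [0.708, 0.706, -0.0, -0.001]
ft_force: [0.1, 0.1, 0.1]
grip_width: 1.002
grasp_force: 0.0
[[421.46449157   0.         326.23047107]
 [  0.         421.46449157 238.68052924]
 [  0.           0.           1.        ]] [[ 4.39890899e-04  9.53714499e-01  3.00713255e-01  7.58621886e-02]
 [ 9.99999719e-01 -2.36802705e-04 -7.11803017e-04 -7.31004321e-06]
 [-6.07647145e-04  3.00713483e-01 -9.53714334e-01 -1.69933871e-01]
 [ 0.00000000e+00  0.00000000e+00  0.00000000e+00  1.00000000e+00]] [0.59207688 0.2627842  0.45968425] dict_keys(['frame', 'camera_matrix', 'hand_eye', 'shot', 'eye', 'attitude'])
[329.  225.4]
[323.4 310.2]
[102.9  63.1]
```

View pics/w1.png

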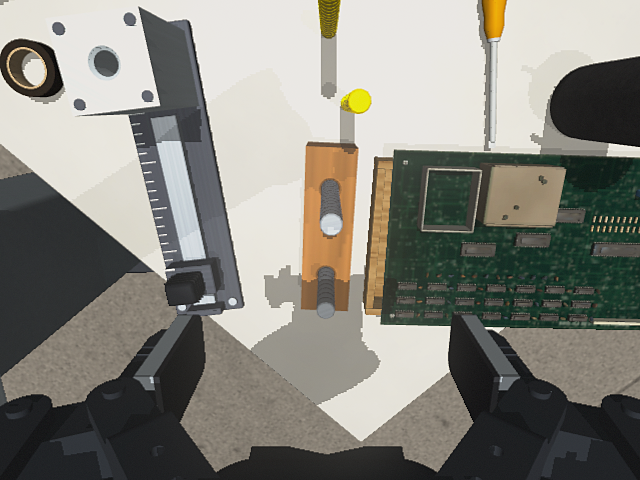

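Picture w1: the long rod's top is at (331,224), which matches the prediction. The short rod is at (326,310), the bore at (104,64) and a yellow post at (357,101). Descending and gripping.

```bash
python3 -m jog '{"offset":[[0.003,-0.001,-0.02],[0,0,-0.03],[0,0,-0.03],[0,0,-0.03],[0,0,-0.025],[0,0,-0.0186],[0,0,0],[0,0,0],[0,0,0],[0,0,0],[0,0,0],[0,0,0],[0,0,0],[0,0,0],[0,0,0],[0,0,0],[0,0,0]],"yaw":[0,0,0,0,0,0,0,0,0,0,0,0,0,0,0,0,0],"jaw":[0,0,0,0,0,0,0,0,1,1,1,1,1,1,1,1,1]}' 40
```

```text
clock: 4.68
position: [0.5954, 0.1834, 0.1373]
ee_rot: [0.71, 0.704, 0.0, 0.0]
ft_force: [0.6, -0.9, 5.2]
grip_width: 0.169
grasp_force: 39.3
```

```bash
python3 -m jog '{"offset":[[0,0,0.005],[0,0,0.01],[0,0,0.015],[0,0,0.02],[0,0,0.02],[0,0,0.025],[0,0,0.025],[0,0,0.015],[0,0,0],[0,0,0]],"yaw":[0,0,0,0,0,0,0,0,0,0],"jaw":[1,1,1,1,1,1,1,1,1,1]}'; python3 - <<'E'
from h import *
o=manip.get_obs();print(o['position'],o['ee_rot'],o['joint_pos'].round(2))
p=wrist(); save(p,'w2')
for X in ([.595,.186,.320],): print(proj(p,X).round(1))
for c in('side','top'):
    p=manip.camera(c); save(p,c+'2'); print([(d['at'],d['score']) for n in('rod_top','long_rod') for d in manip.tip_of(p,n)])
a=cv2.imread('pics/w2.png');b=cv2.imread('pics/side2.png')[100:300,300:500]
cv2.imwrite('pics/v2.png',np.hstack([cv2.resize(a[100:400,180:480],(400,400)),cv2.resize(b,(400,400))]))
E
```

```text
clock: 5.52
position: [0.5952, 0.1833, 0.2721]
ee_rot: [0.71, 0.705, 0.0, 0.0]
ft_force: [-0.4, 0.3, -3.1]
grip_width: 0.165
grasp_force: 39.2
[0.59515964 0.18326127 0.27208879] [7.09673690e-01 7.04530410e-01 3.28895368e-04 2.15359368e-04] [ 0.15  0.38 -0.72  1.33  0.25  1.52 -0.55]
[325.5 339.3]
[([0.5928, 0.1861, 0.3155], 0.91), ([0.5915, 0.335, 0.167], 0.89), ([0.6137, 0.2662, 0.1704], 0.6), ([0.616, 0.2656, 0.0013], 0.94), ([0.5949, 0.1849, 0.1477], 0.78)]
[([0.6112, 0.2687, 0.1696], 0.59), ([0.5899, 0.3348, 0.1704], 0.53), ([0.5955, 0.1857, 0.3186], 0.5), ([0.609, 0.263, -0.0008], 0.74), ([0.5878, 0.1864, 0.1478], 0.65), ([0.5925, 0.3347, 0.0034], 0.63)]
```

View pics/v2.png

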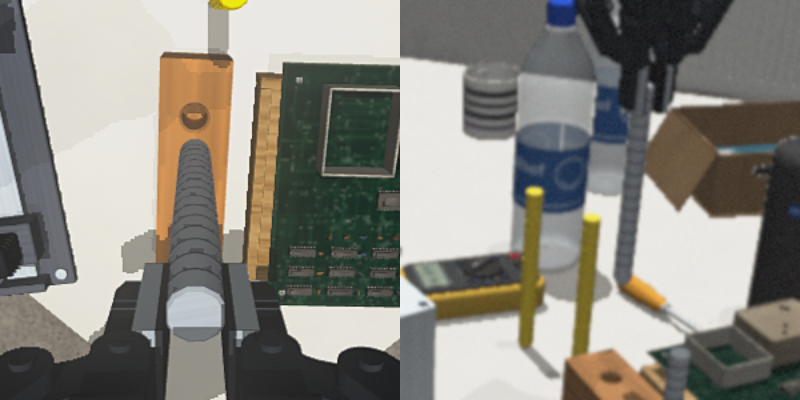

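The rod is held and hangs upright, with its top at w2 (327,335) and its foot at about (326,207). Moving it over the bore.

```bash
python3 -m jog '{"offset":[[-0.01,0.006,0],[-0.0192,0.0119,0],[-0.0192,0.0119,0],[-0.0192,0.0119,0],[-0.0192,0.0119,0],[-0.0192,0.0119,0],[-0.0192,0.0119,0],[-0.0192,0.0119,0],[-0.0192,0.0119,0],[-0.0092,0.0059,0],[0,0,0],[0,0,0],[0,0,0]],"yaw":[0,0,0,0,0,0,0,0,0,0,0,0,0],"jaw":[1,1,1,1,1,1,1,1,1,1,1,1,1]}'; python3 - <<'E'
from h import *
o=manip.get_obs();print(o['position'],o['ee_rot'])
p=wrist(); save(p,'w3')
for X in ([.4225,.2945,.115],[*(o['position'][:2]+[.0003,.004]),o['position'][2]-.1223],[*(o['position'][:2]+[.0003,.004]),o['position'][2]+.0477]): print(proj(p,X).round(1))
s=manip.camera('side'); save(s,'side3');t=manip.camera('top'); save(t,'top3')
a=cv2.imread('pics/w3.png');b=cv2.imread('pics/side3.png')
cv2.imwrite('pics/v3.png',np.hstack([cv2.resize(a[130:330,225:425],(400,400),interpolation=cv2.INTER_CUBIC),cv2.resize(b[180:280,240:340],(400,400),interpolation=cv2.INTER_CUBIC)]))
X=[*(o['position'][:2]+[.0003,.004]),o['position'][2]-.1223];print(proj(s,X),proj(s,[.4225,.2945,.115]))
E
```

```text
clock: 6.95
position: [0.4232, 0.2894, 0.2717]
ee_rot: [0.71, 0.704, -0.0, 0.0]
ft_force: [0.1, -0.3, -2.7]
grip_width: 0.168
grasp_force: 39.3
[0.42315746 0.28935423 0.27171165] [ 7.10228569e-01  7.03971098e-01 -1.98983050e-05  2.67062946e-04]
[325.  199.6]
[326.2 211.5]
[326.8 335.7]
[289.81713775 231.36458041] [289.28447392 248.7981077 ]
```

View pics/v3.png

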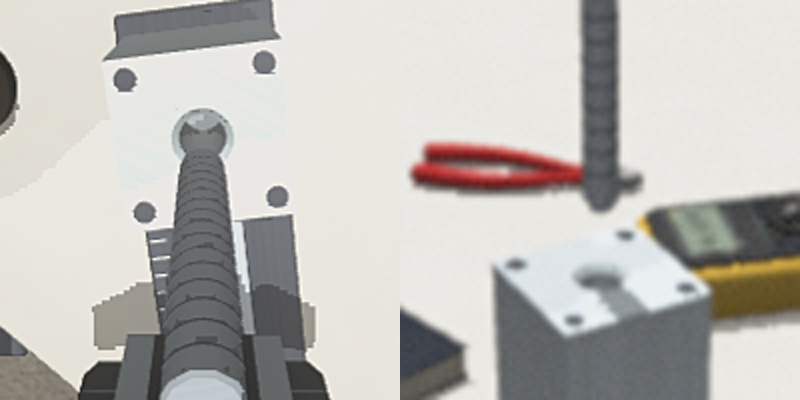

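Bore in w3 at (326,197.5), rod foot tip at (327,205). The rod needs about 3 mm more in +y. Lowering close to the mouth and looking again.

```bash
python3 -m jog '{"offset":[[-0.0005,0.003,-0.005],[0,0,-0.01],[0,0,-0.01],[0,0,-0.005],[0,0,0],[0,0,0]],"yaw":[0,0,0,0,0,0],"jaw":[1,1,1,1,1,1]}'; python3 - <<'E'
from h import *
o=manip.get_obs();print(o['position'])
p=wrist(); save(p,'w4')
s=manip.camera('side'); save(s,'side4')
P=o['position']+[.0003,.004,-.1223]
print(proj(p,[.423,.295,.115]).round(1),proj(p,P).round(1),proj(s,P).round(1),proj(s,[.423,.295,.115]).round(1))
a=cv2.imread('pics/w4.png');b=cv2.imread('pics/side4.png')
cv2.imwrite('pics/v4.png',np.hstack([cv2.resize(a[150:250,275:375],(400,400),interpolation=cv2.INTER_CUBIC),cv2.resize(b[200:280,250:330],(400,400),interpolation=cv2.INTER_CUBIC)]))
E
```

```text
clock: 7.6
position: [0.4216, 0.293, 0.2413]
ee_rot: [0.71, 0.704, -0.0, -0.0]
ft_force: [0.2, -0.8, -2.6]
grip_width: 0.165
grasp_force: 39.3
[0.42163562 0.29303    0.24134997]
[327.9 212.9] [326.5 211.5] [288.4 246.1] [289.4 248.6]
```

View pics/v4.png

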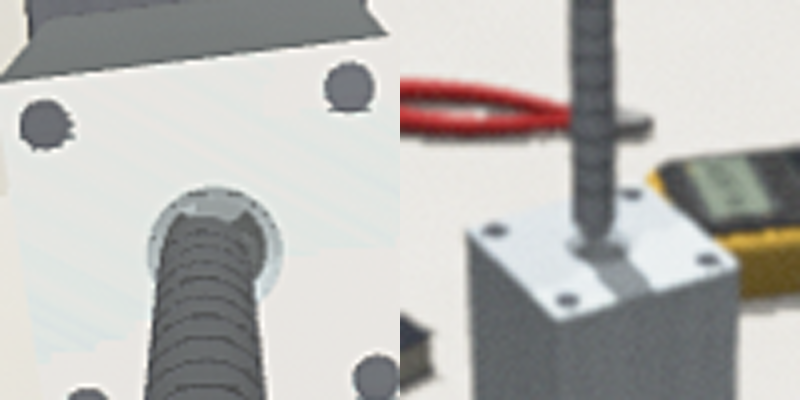

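Rod foot centre is within about 1 mm of the bore centre (w4 crop (213,250) against (216,250)). Shifting +1 mm in x and lowering gently while watching the force.

```bash
python3 -m jog '{"offset":[[0.001,0,0],[0,0,-0.002],[0,0,-0.002],[0,0,-0.002],[0,0,-0.002],[0,0,-0.002],[0,0,-0.002],[0,0,0]],"yaw":[0,0,0,0,0,0,0,0],"jaw":[1,1,1,1,1,1,1,1]}'
```

```text
clock: 8.37
position: [0.4227, 0.2931, 0.2293]
ee_rot: [0.71, 0.704, -0.0, -0.0]
ft_force: [-0.2, 0.1, -2.7]
grip_width: 0.171
grasp_force: 39.2
```

```bash
python3 -m jog '{"offset":[[0,0,-0.003],[0,0,-0.003],[0,0,-0.003],[0,0,-0.003],[0,0,-0.003],[0,0,-0.003],[0,0,-0.003],[0,0,-0.003],[0,0,-0.003],[0,0,-0.003],[0,0,-0.003],[0,0,0]],"yaw":[0,0,0,0,0,0,0,0,0,0,0,0],"jaw":[1,1,1,1,1,1,1,1,1,1,1,1]}'
```

```text
clock: 9.37
position: [0.4226, 0.293, 0.1962]
ee_rot: [0.71, 0.704, -0.0, -0.0]
ft_force: [0.4, -0.3, -3.0]
grip_width: 0.169
grasp_force: 39.2
```

```bash
python3 -m jog '{"offset":[[0,0,-0.002],[0,0,-0.002],[0,0,-0.002],[0,0,-0.001],[0,0,-0.001],[0,0,-0.001],[0,0,-0.001],[0,0,0]],"yaw":[0,0,0,0,0,0,0,0],"jaw":[1,1,1,1,1,1,1,1]}' 25
```

```text
clock: 10.03
position: [0.4227, 0.2932, 0.1867]
ee_rot: [0.71, 0.704, -0.0, -0.0]
ft_force: [0.1, -0.2, -3.2]
grip_width: 0.165
grasp_force: 39.3
```

```bash
python3 -m jog '{"offset":[[0,0,-0.001],[0,0,-0.001],[0,0,-0.001],[0,0,-0.001],[0,0,-0.001],[0,0,0]],"yaw":[0,0,0,0,0,0],"jaw":[1,1,1,1,1,1]}'
```

```text
clock: 10.53
position: [0.4227, 0.2932, 0.1816]
ee_rot: [0.71, 0.704, -0.0, -0.0]
ft_force: [0.1, -0.3, -3.2]
grip_width: 0.167
grasp_force: 39.3
```

```bash
python3 -m jog '{"offset":[[0,0,-0.001],[0,0,-0.001],[0,0,-0.001],[0,0,-0.001],[0,0,-0.001],[0,0,-0.001],[0,0,0]],"yaw":[0,0,0,0,0,0,0],"jaw":[1,1,1,1,1,1,1]}'
```

```text
clock: 11.12
position: [0.4227, 0.2932, 0.1756]
ee_rot: [0.71, 0.704, -0.0, -0.0]
ft_force: [-0.4, -0.7, -2.8]
grip_width: 0.169
grasp_force: 39.3
```

```bash
python3 -m jog '{"offset":[[0,0,-0.001],[0,0,-0.001],[0,0,-0.001],[0,0,-0.001],[0,0,-0.001],[0,0,0]],"yaw":[0,0,0,0,0,0],"jaw":[1,1,1,1,1,1]}'
```

```text
clock: 11.62
position: [0.4244, 0.2942, 0.174]
ee_rot: [0.71, 0.704, 0.002, 0.001]
ft_force: [-3.4, -5.4, 23.5]
grip_width: 0.17
grasp_force: 42.4
```

The rod touched bottom at TCP z ≈ 0.174. Relieving the load before releasing.

```bash
python3 -m jog '{"offset":[[0,0,0.001],[0,0,0.001],[0,0,0.001],[0,0,0],[0,0,0],[0,0,0]],"yaw":[0,0,0,0,0,0],"jaw":[1,1,1,1,1,1]}'
```

```text
clock: 12.12
position: [0.4231, 0.2935, 0.1743]
ee_rot: [0.71, 0.704, 0.0, 0.0]
ft_force: [-0.1, -0.1, 5.9]
grip_width: 0.169
grasp_force: 40.1
```

```bash
python3 -m jog '{"offset":[[0,0,0.0005],[0,0,0],[0,0,0],[0,0,0],[0,0,0],[0,0,0],[0,0,0],[0,0,0],[0,0,0],[0,0,0]],"yaw":[0,0,0,0,0,0,0,0,0,0],"jaw":[0.8,0.75,0.7,0.6,0.5,0.4,0.2,0,0,0]}'; python3 - <<'E'
from h import *
o=manip.get_obs();print(o['position'])
for c in('side','top'):
    p=manip.camera(c); save(p,c+'5'); print(c,[(n,d['at'].round(4) if hasattr(d['at'],'round') else d['at'],d['score']) for n in('rod_top','bore_mouth') for d in manip.tip_of(p,n)])
E
```

```text
clock: 12.95
position: [0.4228, 0.2932, 0.1743]
ee_rot: [0.71, 0.704, 0.0, 0.0]
ft_force: [0.3, -0.4, -0.1]
grip_width: 0.998
grasp_force: 0.0
[0.42282462 0.29321358 0.17433806]
side [('rod_top', [0.6091, 0.2677, 0.1708], 0.93), ('rod_top', [0.591, 0.3323, 0.1695], 0.61), ('rod_top', [0.4208, 0.2984, 0.219], 0.59), ('rod_top', [0.5831, 0.4383, 0.0039], 0.5), ('bore_mouth', [0.4237, 0.2948, 0.1154], 0.91)]
top [('rod_top', [0.6118, 0.2678, 0.1685], 0.69), ('rod_top', [0.591, 0.3344, 0.1697], 0.63)]
```

```bash
python3 -m jog '{"offset":[[0,0,0.02],[0,0,0.03],[0,0,0.04],[0,0,0.03],[0,-0.01,0],[0.002,-0.02,0],[0.002,-0.02,0],[0.002,-0.02,0],[0.002,-0.02,0],[0.002,-0.02,0],[0.002,-0.02,0],[0.003,-0.02,0],[0.003,-0.02,0],[0.003,-0.02,0],[0.003,-0.016,0],[0,0,0],[0,0,0],[0,0,0],[0,0,0]],"yaw":[0,0,0,0,0,0,0,-7,-7,-7,-7,-7,-7,-7,-7,-7,-7,-7,-7],"jaw":[0,0,0,0,0,0,0,0,0,0,0,0,0,0,0,0,0,0,0]}'; python3 - <<'E'
from h import *
o=manip.get_obs();print(o['position'],R.from_quat(o['ee_rot']).as_matrix()[:2,:2].round(3),o['joint_pos'].round(2))
p=wrist(); save(p,'w6')
t=manip.camera('top'); save(t,'top6'); s=manip.camera('side'); save(s,'side6')
for q in(s,t,p): print([(n,np.round(d['at'],4).tolist(),round(d['score'],2)) for n in('rod_top','stop_grip','stop_face') for d in manip.tip_of(q,n)])
a=cv2.imread('pics/w6.png');b=cv2.imread('pics/side6.png')
cv2.imwrite('pics/v6.png',np.hstack([cv2.resize(a,(400,300)),cv2.resize(b[170:320,240:440],(400,300),interpolation=cv2.INTER_CUBIC)]))
for z in(.115,.21,.222,.23):print(z,proj(s,[.423,.295,z]).round(1))
E
```

```text
clock: 14.83
position: [0.4468, 0.0872, 0.2944]
ee_rot: [0.999, 0.046, 0.0, 0.0]
ft_force: [0.4, 0.1, 0.2]
grip_width: 0.999
grasp_force: 0.0
[0.44680931 0.08718925 0.29436074] [[ 0.996  0.091]
 [ 0.091 -0.996]] [ 0.39 -0.06 -0.64  1.7  -0.03  1.48 -1.73]
[('rod_top', [0.6107, 0.264, 0.1706], 0.94), ('rod_top', [0.5949, 0.3333, 0.1671], 0.72), ('rod_top', [0.4216, 0.2927, 0.2199], 0.67), ('stop_grip', [0.447, 0.0864, 0.0708], 0.75), ('stop_face', [0.4435, 0.1076, 0.0328], 0.76)]
[('rod_top', [0.5913, 0.3331, 0.1708], 0.77), ('rod_top', [0.6088, 0.2704, 0.17], 0.75), ('rod_top', [0.4276, 0.2917, 0.2228], 0.66), ('stop_grip', [0.4465, 0.0855, 0.0682], 0.64), ('stop_face', [0.4466, 0.1055, 0.0312], 0.62)]
[('stop_grip', [0.4462, 0.084, 0.066], 0.63), ('stop_grip', [0.4425, 0.1034, 0.038], 0.55), ('stop_grip', [0.4385, 0.1781, -0.0012], 0.36), ('stop_face', [0.4476, 0.1048, 0.0372], 0.57)]
0.115 [289.4 248.6]
0.21 [288.7 198.4]
0.222 [288.7 191.7]
0.23 [288.6 187.2]
```

View pics/v6.png

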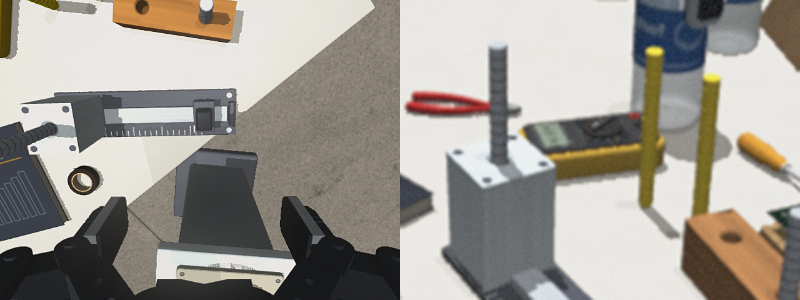

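The rod stands in the bore. Its top at side (289,192) gives z ≈ 0.222, so exposed length ≈ 107 mm, agreeing with the arm's reading of 107.0. Next is the stop, with its handle at w6 about (325,190).

```bash
python3 -m jog '{"offset":[[0,-0.001,-0.02],[0,0,-0.04],[0,0,-0.04],[0,0,-0.04],[0,0,-0.04],[0,0,-0.03],[0,0,-0.02],[0,0,-0.009],[0,0,0],[0,0,0],[0,0,0],[0,0,0],[0,0,0],[0,0,0],[0,0,0],[0,0,0],[0,0,0],[0,0,0],[0,0,0]],"yaw":[1.2,0,0,0,0,0,0,0,0,0,0,0,0,0,0,0,0,0,0],"jaw":[0,0,0,0,0,0,0,0,0,0.2,0.4,0.6,0.8,1,1,1,1,1,1]}' 25; python3 -c "
from h import *
o=manip.get_obs();print(o['position'],R.from_quat(o['ee_rot']).as_matrix()[:2,1])"
```

```text
clock: 17.02
position: [0.4468, 0.0862, 0.0553]
ee_rot: [0.998, 0.059, -0.0, 0.0]
ft_force: [-0.0, -0.1, 0.2]
grip_width: -0.005
grasp_force: 0.0
[0.44680437 0.08620733 0.05532781] [ 0.11795384 -0.99301908]
```

The gripper shut on nothing, so I'll look.

```bash
python3 - <<'E'
from h import *
p=wrist(); save(p,'w7'); s=manip.camera('side'); save(s,'side7'); t=manip.camera('top'); save(t,'top7')
a=p['frame'][:,:,::-1];b=s['frame'][:,:,::-1]
cv2.imwrite('pics/v7.png',np.hstack([cv2.resize(a,(400,300)),cv2.resize(b[260:410,250:450],(400,300),interpolation=cv2.INTER_CUBIC)]))
for q in(s,t,p): print([(n,np.round(d['at'],4).tolist(),round(d['score'],2)) for n in('stop_grip','stop_face') for d in manip.tip_of(q,n)])
print(proj(p,[.4467,.086,.081]),proj(s,[.4467,.086,.081]),proj(s,manip.get_obs()['position']))
E
```

```text
[('stop_grip', [0.4489, 0.0886, 0.0704], 0.56), ('stop_face', [0.4427, 0.1053, 0.0342], 0.55)]
[('stop_grip', [0.4484, 0.0874, 0.0712], 0.61), ('stop_face', [0.4466, 0.1056, 0.0317], 0.5), ('stop_face', [0.3024, 0.304, -0.0018], 0.25)]
[('stop_grip', [0.4477, 0.09, 0.0682], 0.59), ('stop_face', [0.4446, 0.1062, 0.0379], 0.82)]
[324.11343279 317.41039608] [358.34939734 331.24492828] [357.50554792 344.83394457]
```

View pics/v7.png

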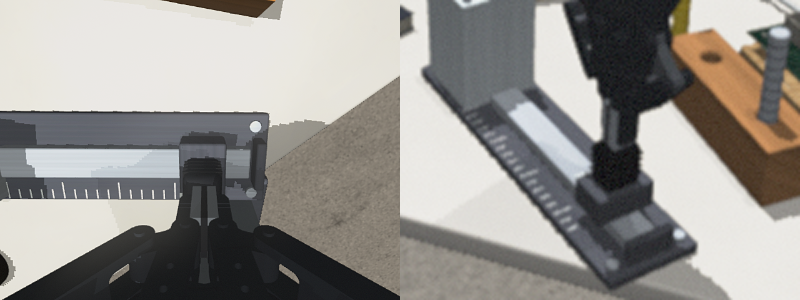

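```bash
python3 - <<'E'
from h import *
o=manip.get_obs();P=o['position'];print(manip.tcp_to_grasp,P)
w=wrist();s=manip.camera('side')
for z in(.048,.055,.065,.081,.1): print(z,proj(w,[.4468,.0862,z]).round(),proj(s,[.4468,.0862,z]).round(),proj(w,[.4468+.015,.0862,z]).round())
for n in('stop_grip','stop_face'):
  for q in(s,w):
    for d in manip.masks_of(q,n)[:2]:
        y,x=np.nonzero(d['region']);print(n,d['score'].__round__(2),x.min(),x.max(),y.min(),y.max(),len(x))
# wrist columns profile around handle
g=cv2.cvtColor(w['frame'],cv2.COLOR_RGB2GRAY)
for r in range(210,420,10): print(r,g[r,270:390:5].tolist())
E
```

```text
0.0187 [0.44681018 0.08620669 0.05533223]
0.048 [324. 283.] [357. 349.] [328. 252.]
0.055 [324. 289.] [357. 345.] [328. 257.]
0.065 [324. 299.] [358. 340.] [328. 265.]
0.081 [324. 317.] [358. 331.] [328. 281.]
0.1 [323. 344.] [359. 321.] [329. 304.]
stop_grip 0.87 337 377 329 372 1225
stop_grip 0.94 286 363 217 315 6411
stop_face 0.64 336 376 329 372 1216
stop_face 0.8 286 363 217 314 6431
210 [111, 111, 111, 111, 111, 111, 111, 105, 92, 114, 111, 112, 110, 82, 81, 114, 113, 111, 110, 111, 111, 110, 110, 111]
220 [110, 110, 109, 110, 88, 58, 56, 58, 55, 56, 55, 56, 55, 55, 55, 56, 54, 55, 79, 77, 78, 79, 114, 110]
230 [104, 102, 99, 102, 81, 79, 81, 76, 77, 76, 73, 74, 73, 73, 69, 70, 71, 71, 54, 73, 73, 73, 104, 105]
240 [185, 185, 184, 176, 105, 101, 114, 111, 109, 103, 98, 100, 100, 110, 106, 105, 109, 108, 82, 126, 126, 125, 126, 133]
250 [202, 202, 201, 200, 102, 100, 105, 103, 101, 102, 98, 101, 71, 114, 109, 105, 108, 106, 73, 144, 144, 143, 145, 145]
260 [202, 202, 201, 207, 101, 70, 56, 42, 42, 39, 38, 37, 36, 35, 34, 37, 42, 72, 51, 121, 124, 124, 141, 142]
270 [201, 200, 1
[... 845 characters left out ...]
217, 49, 46, 44, 44, 39, 56, 119, 113, 45, 41, 115, 115, 29, 30, 29, 30, 29, 29, 57, 56, 56]
360 [212, 31, 49, 48, 49, 46, 46, 41, 40, 38, 103, 42, 41, 28, 31, 31, 36, 32, 33, 33, 30, 27, 59, 58]
370 [48, 47, 45, 43, 43, 41, 38, 37, 37, 33, 33, 42, 43, 29, 30, 28, 27, 28, 29, 27, 28, 28, 29, 28]
380 [48, 43, 42, 41, 38, 38, 36, 37, 36, 34, 33, 41, 42, 30, 30, 29, 28, 27, 28, 27, 27, 28, 28, 29]
390 [40, 39, 39, 39, 38, 37, 35, 33, 32, 32, 30, 40, 40, 29, 29, 29, 28, 27, 24, 27, 28, 28, 27, 26]
400 [39, 35, 34, 35, 34, 33, 34, 33, 31, 33, 28, 39, 40, 29, 25, 26, 27, 28, 26, 26, 27, 23, 25, 24]
410 [32, 34, 34, 34, 33, 33, 30, 29, 29, 34, 35, 38, 38, 31, 29, 25, 27, 28, 26, 28, 28, 27, 25, 27]
```

```bash
python3 - <<'E'
from h import *
s=manip.camera('side');o=manip.get_obs();print(o['grip_width'],o['position'],o['ft_force'].round(1),o['tau'].round(1))
for z in(.15,.26,.272,.28,.29,.3): print(z,proj(s,[.5952,.1833,z]).round(1))
def show(n,r0,r1,c0,c1):
    g=cv2.cvtColor(cv2.imread(f'pics/{n}.png'),cv2.COLOR_BGR2GRAY)
    for r in range(r0,r1,2): print(r,g[r,c0:c1:2].tolist())
show('side2',136,166,404,450); print(); show('side7',300,372,334,384)
E
```

```text
0.003004374703207683 [0.44682951 0.08623858 0.0553513 ] [ 0.9 -0.1 -0.1] [  0.  -38.4  -3.3 -33.1   0.    0.    0. ]
0.15 [411.9 240.7]
0.26 [418.7 178.6]
0.272 [419.5 171.4]
0.28 [420.1 166.5]
0.29 [420.7 160.3]
0.3 [421.4 154.1]
136 [115, 115, 116, 73, 25, 20, 34, 39, 79, 92, 47, 26, 28, 34, 28, 79, 61, 66, 113, 117, 114, 120, 117]
138 [117, 113, 116, 67, 28, 31, 34, 41, 82, 88, 41, 19, 24, 19, 38, 86, 59, 99, 115, 115, 116, 113, 115]
140 [119, 115, 108, 39, 30, 21, 32, 46, 81, 83, 62, 28, 28, 25, 43, 86, 53, 105, 112, 114, 112, 110, 117]
142 [112, 111, 104, 39, 33, 24, 27, 49, 81, 83, 154, 101, 26, 28, 51, 88, 46, 98, 109, 108, 113, 110, 113]
144 [60, 66, 68, 34, 26, 30, 27, 56, 86, 77, 105, 93, 27, 22, 49, 85, 41, 79, 93, 97, 97, 97, 98]
146 [52, 55, 55, 30, 29, 33, 27, 64, 90, 74, 84, 74, 30, 26, 65, 85, 85, 163, 148, 125, 125, 111, 97]
148 [55, 53, 46, 36, 34, 34, 32, 73, 85, 71, 85, 63, 24, 10, 71, 79, 112, 228, 230, 231, 230, 224, 210]
150 [76, 55, 47, 29, 23, 27, 34, 78, 91, 67, 76, 50, 25, 24, 78, 75, 170, 232, 230, 232, 231, 231, 231]
152 [86, 51, 52, 45, 26, 29, 35, 75, 8
[... 4134 characters left out ...]
44, 41, 153, 232, 233, 232]
360 [100, 92, 57, 45, 48, 45, 45, 71, 90, 79, 61, 54, 48, 48, 47, 48, 46, 49, 49, 48, 43, 120, 226, 234, 231]
362 [113, 101, 82, 51, 45, 48, 46, 47, 57, 46, 49, 43, 46, 40, 47, 46, 43, 46, 43, 48, 67, 98, 142, 225, 233]
364 [145, 101, 99, 87, 51, 43, 39, 45, 43, 41, 48, 42, 45, 47, 49, 43, 42, 56, 55, 86, 105, 103, 101, 141, 215]
366 [97, 96, 97, 102, 82, 46, 40, 39, 46, 41, 46, 47, 45, 42, 48, 59, 95, 115, 89, 70, 99, 104, 103, 99, 122]
368 [133, 93, 91, 78, 58, 54, 44, 46, 48, 41, 47, 40, 57, 76, 95, 110, 131, 128, 128, 91, 83, 102, 102, 107, 104]
370 [135, 93, 83, 60, 57, 59, 48, 41, 43, 46, 53, 73, 98, 107, 115, 109, 125, 135, 128, 126, 102, 95, 106, 104, 104]
```

Pixel check: the fingertips end near side row 334 (z ≈ 0.08), about 24 mm above the reported TCP. The same offset shows in side2, where the tips are at row 155 instead of 171. So the jaws closed just above the handle. I'll open, go about 22 mm lower while watching the force, and close again.

```bash
python3 -m jog '{"offset":[[0,0,0.005],[0,0,0.005],[0,0,0],[0,0,0],[0,0,0],[0,0,0],[0,0,0],[0,0,0],[0,0,-0.006],[0,0,-0.006],[0,0,-0.005],[0,0,-0.005],[0,0,0]],"yaw":[0,0,0,0,0,0,0,0,0,0,0,0,0],"jaw":[0,0,0,0,0,0,0,0,0,0,0,0,0]}'
```

```text
clock: 18.9
position: [0.4459, 0.0861, 0.042]
ee_rot: [0.998, 0.059, -0.001, -0.0]
ft_force: [-0.2, 0.1, 0.1]
grip_width: 0.997
grasp_force: 0.0
```

```bash
python3 -m jog '{"offset":[[0,0,-0.003],[0,0,-0.003],[0,0,-0.002],[0,0,-0.002],[0,0,0]],"yaw":[0,0,0,0,0],"jaw":[0,0,0,0,0]}'; python3 - <<'E'
from h import *
p=wrist(); save(p,'w8'); s=manip.camera('side'); save(s,'side8')
cv2.imwrite('pics/v8.png',np.hstack([cv2.resize(p['frame'][150:450,120:520,::-1],(400,300)),cv2.resize(s['frame'][270:390,280:440,::-1],(400,300),interpolation=cv2.INTER_CUBIC)]))
E
```

```text
clock: 19.32
position: [0.4466, 0.0862, 0.033]
ee_rot: [0.998, 0.059, -0.0, 0.0]
ft_force: [-0.2, -0.2, 0.2]
grip_width: 0.999
grasp_force: 0.0
```

View pics/v8.png

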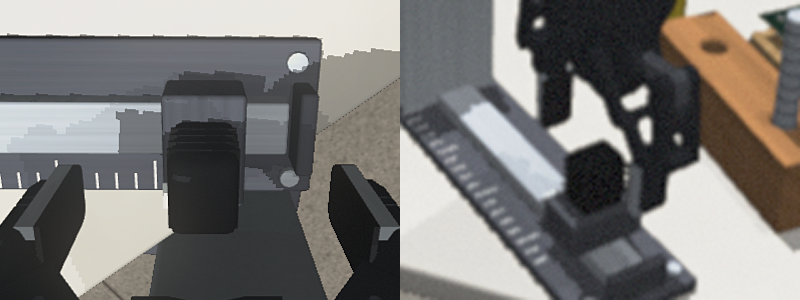

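v8: the open fingers straddle the handle (wrist crop pads at (60,200) and (350,200), handle at (203,185)). Closing.

```bash
python3 -m jog '{"offset":[[0,0,0],[0,0,0],[0,0,0],[0,0,0],[0,0,0],[0,0,0],[0,0,0],[0,0,0],[0,0,0]],"yaw":[0,0,0,0,0,0,0,0,0],"jaw":[0.2,0.4,0.6,0.8,1,1,1,1,1]}' 25; python3 - <<'E'
from h import *
o=manip.get_obs();P=o['position'];print(P)
p=wrist();s=manip.camera('side')
for q in(s,p): print([(n,np.round(d['at'],4).tolist(),round(d['score'],2)) for n in('stop_grip','stop_face') for d in manip.tip_of(q,n)])
E
```

```text
clock: 20.17
position: [0.4469, 0.0864, 0.0335]
ee_rot: [0.998, 0.059, 0.0, -0.0]
ft_force: [-2.0, 0.0, 4.9]
grip_width: 0.278
grasp_force: 28.3
[0.44690364 0.08636116 0.0335201 ]
[('stop_grip', [0.4466, 0.0827, 0.0716], 0.67), ('stop_face', [0.4482, 0.1043, 0.0325], 0.76)]
[('stop_grip', [0.4477, 0.085, 0.0673], 0.86), ('stop_face', [0.4429, 0.1032, 0.0347], 0.81)]
```

The handle is gripped (23.6 mm). Estimated gap 158.5 mm against a target of 107, so I'll slide 51.5 mm along fixture +y.

```bash
python3 -m jog '{"offset":[[-0.0003,0.003,0],[-0.0006,0.005,0],[-0.0006,0.005,0],[-0.0006,0.005,0],[-0.0006,0.005,0],[-0.0006,0.005,0],[-0.0006,0.005,0],[-0.0006,0.005,0],[-0.0006,0.005,0],[-0.0006,0.005,0],[-0.0006,0.0032,0],[0,0,0],[0,0,0],[0,0,0]],"yaw":[0,0,0,0,0,0,0,0,0,0,0,0,0,0],"jaw":[1,1,1,1,1,1,1,1,1,1,1,1,1,1]}'
```

```text
clock: 21.63
position: [0.441, 0.1378, 0.0335]
ee_rot: [0.998, 0.059, 0.001, -0.0]
ft_force: [3.9, 2.1, 0.2]
grip_width: 0.275
grasp_force: 27.8
```

```bash
python3 -m jog '{"offset":[[0,0,0],[0,0,0],[0,0,0],[0,0,0],[0,0,0],[0,0,0],[0,0,0],[0,0,0],[0,0,0.02],[0,0,0.04],[0,0,0.04],[0,0,0.04],[0,0,0.04],[0,0,0.03],[0,0,0],[0,0,0]],"yaw":[0,0,0,0,0,0,0,0,0,0,0,0,0,0,0,0],"jaw":[0.6,0.4,0.2,0,0,0,0,0,0,0,0,0,0,0,0,0]}'; python3 - <<'E'
from h import *
p=wrist(); save(p,'w9'); s=manip.camera('side'); save(s,'side9'); t=manip.camera('top'); save(t,'top9')
np.savez('w9.npz',K=p['camera_matrix'],eye=p['eye'],att=p['attitude'])
b=np.array([.423,.2955]);u=np.array([-.1135,.9935])
for q in(s,t,p): 
    for n in('stop_grip','stop_face','rod_top','bore_mouth'):
        for d in manip.tip_of(q,n): 
            a=np.array(d['at']); print(n,a.round(4),round(d['score'],2),'fix y',(.120+(a[:2]-b)@u).round(4))
# rectified plane z=.010 strip, 0.25 mm/px, fixture x -40..40, y -150..90
def rect(q,z,xs,ys):
    X=b+np.stack([xs[:,None]*u[1]+(ys-.12)[None]*u[0], -xs[:,None]*u[0]+(ys-.12)[None]*u[1]],-1)
    P=np.concatenate([X,np.full(X.shape[:2]+(1,),z)],-1).reshape(-1,3)
    K=q['camera_matrix'];c=R.from_quat(q['attitude']).inv().apply(P-q['eye'])
    m=np.stack([K[0,0]*c[:,0]/-c[:,2]+K[0,2],K[1,1]*c[:,1]/c[:,2]+K[1,2]],-1).astype(np.float32).reshape(len(xs),len(ys),2)
    return cv2.remap(cv2.cvtColor(q['frame'],cv2.COLOR_RGB2GRAY),m[...,0],m[...,1],cv2.INTER_LINEAR)
xs=np.arange(-.040,.041,.001);ys=np.arange(-.15,.095,.0005)
I=rect(p,.010,xs,ys)
for i in range(2,30,3): 
    r=I[i].astype(int); pk=[round(float(ys[j])*1e3,1) for j in range(2,len(ys)-2) if r[j]==r[j-2:j+3].max() and r[j]>min(r[max(0,j-8):j+8])+40]
    print(round(float(xs[i]),3),pk)
E
```

```text
clock: 22.97
position: [0.4414, 0.1377, 0.245]
ee_rot: [0.998, 0.059, 0.002, 0.0]
ft_force: [-0.4, 0.7, -1.3]
grip_width: 1.002
grasp_force: 0.0
stop_grip [0.4407 0.1365 0.07  ] 0.87 fix y -0.04
stop_face [0.4406 0.1565 0.0352] 0.97 fix y -0.0201
rod_top [0.42   0.2959 0.2194] 0.95 fix y 0.1207
rod_top [0.6103 0.2659 0.1726] 0.61 fix y 0.0693
rod_top [0.5925 0.3333 0.1683] 0.6 fix y 0.1383
bore_mouth [0.4236 0.2968 0.1149] 0.79 fix y 0.1212
stop_grip [0.4403 0.1377 0.07  ] 0.51 fix y -0.0387
stop_face [0.4416 0.155  0.0322] 0.65 fix y -0.0217
rod_top [0.5916 0.338  0.1712] 0.65 fix y 0.1431
rod_top [0.4259 0.2939 0.2242] 0.63 fix y 0.1181
rod_top [0.6111 0.2706 0.1706] 0.58 fix y 0.0739
rod_top [0.5939 0.1433 0.001 ] 0.22 fix y -0.0506
bore_mouth [0.4246 0.2966 0.1114] 0.85 fix y 0.1209
stop_grip [0.4391 0.1365 0.0671] 0.62 fix y -0.0398
stop_face [0.4398 0.1553 0.0348] 0.82 fix y -0.0212
bore_mouth [0.4242 0.2993 0.1198] 0.87 fix y 0.1236
-0.038 [-146.0, -86.0, -76.0, -66.0, -56.0, -46.0, -36.0, -26.0, -16.0, -6.0, 4.0, 14.0, 24.0, 34.0, 44.0, 54.5, 74.5]
-0.035 [-146.0, -134.5, -86.0, -76.0, -66.0, -56.0, -46.0, -36.0, -26.0, -22.0, -16.0, -6.0, 4.0, 14.0, 24.0, 34.0, 44.5, 49.5, 54.5, 64.5, 74.5, 84.5]
-0.032 [-148.5, -147.0, -146.5, -137.5, -131.5, -86.0, -76.0, -66.0, -56.0, -22.5, -16.0, -6.0, 4.0, 14.0, 24.5, 34.5, 44.5, 54.5, 64.5, 74.5, 84.0]
-0.029 [-146.5, -137.0, -136.5, -132.5, -86.0, -76.0, -66.0, -56.0, -22.5, -16.0, 13.5, 24.5, 34.5, 44.5, 54.0, 64.0, 74.0, 84.0]
-0.026 [-146.5, -146.0, -66.0, -22.5, -16.0, 34.5, 83.5, 84.0]
-0.023 [-147.0, -65.5, -22.5, -16.0, 34.0, 48.5, 49.0, 83.5]
-0.02 [-146.5, -24.0]
-0.017 [-146.5, -24.0]
-0.014 [-146.0, -130.0, -62.0, -60.5, -60.0, -24.0, -19.5, -19.0, 51.0, 79.5]
-0.011 [-149.0, -148.5, -130.5, -130.0, -62.0, -59.5, -24.0, -19.5, -17.5, 48.5, 51.0, 79.5]
```

The rail marks in the wrist image read the stop face at a gap of about 105–106 mm. The exposed length is about 106.6–107 mm, so the error is well inside 5 mm. The arm is clear of everything, so I'm handing in.

```bash
python3 -c "
from workcell import manip
print(manip.hand_in())"
```

```text
the job is handed in; nothing more can be done
None
```

I handed the job in at about 23 s of the 64 s limit: the long rod stands on the bottom of the bore with about 107 mm exposed, and the stop is set to a gap of about 105.5 mm, inside the 5 mm tolerance by my measurements (the hand-in returned no verdict); the short rod, multimeter and tape roll were not touched.

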